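Slide the specimen-slide box round the rack into the reader bay

ROBOT

A 7-joint arm with a two-finger parallel gripper is mounted at the origin on the work surface. World frame = base frame: x ahead of the robot, y to its left, z up, the work surface at z = 0. Lengths are in m, angles in rad, forces in N, time in s.
With the tool pointing down it reaches from about 0.425 to 1.025 m from the base axis. Payload 9.4 kg.
Tool frame: the origin (TCP) lies midway between the tips of the shut fingers; the grasp point (between the pads) lies 19 mm behind it; z points along the fingers, x is the direction in which the jaws open and shut, and the axes are right-handed (so a half turn about z gives the same grasp; the last joint's range is limited). The gripper opens to 93 mm and grips with 3 to 60 N. Pads are 15 mm wide; open, the fingers measure 128 mm over their backs; the gripper's body (75 mm by 188 mm) begins 65 mm behind the grasp point.
Start: joints at [-1.258, 0.599, -0.003, 1.599, 0.002, 0.943, -0.08], TCP at [0.276, 0.671, 0.219] pointing down, gripper open.
Joint ranges: [-2.57, 2.57], [-0.35, 1.97], [-1.29, 1.29], [0.11, 2.56], [-1.05, 4.19], [0.11, 1.86], [-2.63, 2.63]. Speed limits (rad/s): [2.22, 2.22, 3.01, 3.01, 3.14, 3.14, 3.14].

INTERFACE

Orientations are given as a rotation vector (axis times angle).
In Python, from bench import ctrl gives the robot as it stands.
- The arm moves only by the tool arm_command, never from a script. Its argument "rows" is a list of rows, each a list of 7 numbers: the turn, a rotation vector about the tool's x, y, z each as a share of pi/4 rad, from -1 to 1, then the shift along the tool's x, y, z each as a share of 0.05 m, from -1 to 1, then the opening, from 0 (shut) to 1 (fully open). A call has 1 to 10 rows; each row shifts and turns the commanded pose from where the row before left it, along the tool's axes as they then stand; what a row does not reach is not made up. A row lasts 1/8 s, in which the tool goes at most 62.5 mm and 10.7 degrees, less where a joint would pass 70% of its speed; a pose out of reach is approached as far as the arm can. A call with a number of a shift or a turn outside -1 to 1 is refused whole. A call with a gripper value outside its range is refused whole. The fingers move at their own pace and stop on an object; "force" is the grip in N (left out, the last holds). Time passes only in rows, so rows that do not move let the fingers close. It gives the time, the measured TCP pose, the force and the opening at its end, in the units of the state.
- ctrl.sense(): the state, without advancing time (a new reading comes with each control period).
- ctrl.get_image(name): name is "side" or "top" or "wrist"; returns the picture (400x640x3 uint8, red, green, blue); there is no depth.
- ctrl.camera_params(name): a dict with "camera_matrix" (3x3 intrinsics, pixels), "rvec" (rotation vector, rad) and "tvec" (3), from world to camera coordinates, as OpenCV has them; the wrist camera has in their place "tool_from_camera" (4x4, takes a point from camera to tool coordinates, whose origin is the TCP and whose axes are the tool frame's). Camera axes: x right, y down, z forward; pixel columns grow to the right and rows downward; lengths in m; the calibration is good to about 2 mm. A picture is of the moment at which its call begins: read the wrist's pose just before it. camera_params takes no time and is no camera call.
- ctrl.hand_in(): hands the job in, once; it reports no verdict.
The state is a dict: "time": time; "joints": joint angles; "qvel": joint speeds; "tau": joint torques, N m; "tool_pos": TCP position; "tool_rot": TCP orientation; "force": force on the tool from outside, world axes, zero at the start; "torque": the same for the moment, N m; "grip_width": finger opening in m.
Only numpy, scipy, OpenCV 4.12 (cv2) and the standard library are available. Lean on these libraries where they do the work, as an engineer would, in place of code of your own. Each camera call takes 0.05 s, during which the arm holds its last target. There are 200 camera calls.

TASK

Slide the grey slide box flat along the bench, round the vial rack and pipette-tip box without touching either, and into the reader's loading bay. Feel for the sprung stop and press the box squarely against it with about 7 N for a second, never hard (14 N is too much), then let go and move clear, leaving the box resting against the stop. Do not lift or tip the box or force it against the rails, and leave everything else where it is.

Things in the scene. Friction and masses are not known exactly. Their poses are not given: they have to be found in the camera images.
- slide_box_center (a point): Centre (half-way up) of the closed grey slide box: a loose block 96 mm along its x, 110 mm along its y, 28 mm tall, about 0.4 kg (varies by 30 percent), with a paper label on top. No handle and too wide to grasp. It slides on the bench against some 1 to 4 N of friction.
- slide_box: The slide box itself, origin at the centre of its underside. Its y axis is to lie along the bay's y, so that its 96 mm wide -y end goes in first.
- bay: Fixed loading bay: two parallel aluminium rails 18 mm tall, 102 mm apart inside (3 mm of play each side of the box). Origin on the bench at the centre of the mouth. Rails run from there 115 mm along the bay's -y, the way the box goes in; flared lips stand out 27 mm to the +y side, opening to about 127 mm. x points across.
- reader: Slide reader: white fixed housing 170 mm wide, 150 mm deep, 70 mm tall, closing the inner end of the bay. Origin on the bench at the centre of its front face, 130 mm inside the mouth; axes parallel to the bay's. It carries the stop, a black pad 60 mm wide that faces the mouth, centred, 4 to 20 mm above the bench.
- stop_zone (a point): Fixed point 70 mm inside the mouth: the middle of the range in which the stop pad is set. The pad itself is not measured: its face lies anywhere within 15 mm of here along the bay's y. It is sprung: it gives 1 mm per newton for 14 mm, then is solid. When let go it pushes the box back a few mm until bench friction holds it, still touching.
- vial_rack: White vial rack with capped vials, fixed: 60 mm along its x, 150 mm along its y, 68 mm tall, origin at the centre of its underside. Stands on the near or the far side of the way to the bay, changing places with the pipette-tip box.
- tip_box: Pipette-tip box, clear with a grey top, fixed: 84 mm along its x, 124 mm along its y, 66 mm tall, origin at the centre of its underside.
- oil_bottle: small amber dropper bottle, 32 mm diameter, 75 mm tall, loose bystander, origin at the centre of its underside
- petri_dish: closed flat dish, 90 mm diameter, 15 mm tall, loose bystander, origin at the centre of its underside
- stain_jar: glass jar, 56 mm diameter, 85 mm tall, loose bystander, origin at the centre of its underside
- spatula: lab spatula 180 mm long lying flat, loose bystander
- beaker: glass beaker, 72 mm diameter, 90 mm tall, loose bystander, origin at the centre of its underside
- slide_mailer: white slide mailer 30 x 85 x 20 mm, loose bystander, origin at the centre of its underside
Mind the look-alikes: they are no part of the job. What is shaped like the bay but blue is not meant.

How it is judged:
On the way, in this order (a step that is already met when the one before it is completed fails the run):
1. the leading end of the slide box is at least 20 mm inside the bay's mouth, between the rails (y of slide_box_center in the frame of bay between -0.06 and 0.035 m and x of slide_box_center in the frame of bay between -0.012 and 0.012 m), for 0.05 s.
2. the slide box presses the reader's stop with 4 to 10 N for 0.4 s (contact force between slide_box and reader between 4 and 10 N), for 0.4 s.
At the end, for the whole second after the job is handed in: The slide box lies flat and still in the bay, centred between the rails within 7 mm and parallel to them within 0.06 rad, still resting against the stop (more than 0.2 N), and the robot has let go of it (x of slide_box_center in the frame of bay between -0.007 and 0.007 m and angle between the y axis of slide_box_center and the y axis of bay, either way round below 0.06 rad and contact force between slide_box and reader above 0.2 N and linear speed of slide_box below 0.01 m/s and contact force between slide_box and the fingers below 0.1 N and height (world z) of slide_box below 0.004 m); the robot touches nothing.
It fails at once if the vial rack or the pipette-tip box is touched, by the slide box or by the robot (contact force between any of vial_rack, tip_box and anything else above 0.5 N).
It fails at once if the slide box presses the reader's stop with more than 14 N (contact force between slide_box and reader above 14 N).
It fails at once if the slide box is forced against the guide rails with more than 20 N (contact force between slide_box and bay above 20 N).
It fails at once if the slide box is lifted more than 12 mm or tipped more than 0.2 rad (height (world z) of slide_box above 0.012 m or angle between slide_box's own z axis and vertical above 0.2 rad).
It fails at once if a bystander is shifted more than 20 mm (distance of any of oil_bottle, petri_dish, stain_jar, spatula, beaker, slide_mailer from where it was at the start of the episode above 0.02 m).
It also fails if it takes over 72 s, if anything falls off the work surface, if the arm or the gripper's body presses on something with over 40 N, if the wrist force passes 120 N, or if a joint passes its speed limit or range.

## Working session

There is one attempt and no reset: what is moved stays moved. The work goes in short steps, Python scripts to look and compute and a tool call to move; the robot and the scene stay as the last step left them, time stands still between calls to the robot, and variables do not carry over. Pictures are saved under pics/ and viewed, about 8 in all and at most 12, crops included, and the job is handed in when it is done.

Besides the shell and the picture viewer there is one more tool, called after "Emit:" in YAML: its name, and indented under it one key for each argument. arm_command: Moves the arm, as the interface text tells. Shift numbers are shares of 0.05 m and turn numbers shares of pi/4 rad, none past 1 either way. Its arguments: {"type":"object","properties":{"rows":{"type":"array","items":{"type":"array","items":{"type":"number"}}},"force":{"type":"number"}},"required":["rows"]}

```bash
mkdir -p pics; python3 - <<'E'
from bench import ctrl
import cv2
for n in("top","side"):
    cv2.imwrite(f"pics/{n}0.png",ctrl.get_image(n)[:,:,::-1]); p=ctrl.camera_params(n); print(n,p)
print(ctrl.camera_params("wrist")); print(ctrl.sense())
E
```

```text
top {'camera_matrix': array([[478.50488602,   0.        , 318.86222251],
       [  0.        , 478.50488602, 204.27136924],
       [  0.        ,   0.        ,   1.        ]]), 'rvec': array([ 2.13296428, -2.16416353,  0.18832667]), 'tvec': array([0.09672981, 0.48425924, 1.25880331])}
side {'camera_matrix': array([[371.23897035,   0.        , 322.51572938],
       [  0.        , 371.23897035, 192.69423702],
       [  0.        ,   0.        ,   1.        ]]), 'rvec': array([ 2.26337053, -0.02056178,  0.02678647]), 'tvec': array([-0.47722484,  0.1187966 ,  1.01288959])}
{'camera_matrix': array([[358.31245893,   0.        , 316.64591943],
       [  0.        , 358.31245893, 198.70639102],
       [  0.        ,   0.        ,   1.        ]]), 'tool_from_camera': array([[ 9.99999688e-01, -7.54511098e-04,  2.33771122e-04,
        -1.16505890e-03],
       [ 6.55120437e-04,  9.57567315e-01,  2.88208966e-01,
        -8.02809536e-02],
       [-4.41308448e-04, -2.88208722e-01,  9.57567511e-01,
        -1.65589151e-01],
       [ 0.00000000e+00,  0.00000000e+00,  0.00000000e+00,
         1.00000000e+00]])}
{'time': 0.1, 'joints': array([-1.25769101,  0.60003632, -0.00255489,  1.60003148,  0.00180492,
        0.94291405, -0.07980693]), 'qvel': array([-1.17527976e-03, -2.15568439e-03, -1.11589804e-05, -2.41018595e-03,
       -8.84853793e-04,  1.75422639e-03,  3.84429163e-04]), 'tau': array([ 4.91476516e-03, -7.66556597e+01,  1.50183856e+00, -2.52935976e+01,
       -5.23227383e-02,  1.37004408e-02,  5.08209462e-05]), 'tool_pos': array([0.27534909, 0.67021007, 0.21785909]), 'tool_rot': array([ 2.60882797e+00,  1.74874922e+00, -1.69055418e-03]), 'force': array([-0.32312734, -0.02487104,  0.11135621]), 'torque': array([ 0.00802623,  0.04118044, -0.03109632]), 'grip_width': 0.09270739865557712}
```

View pics/top0.png

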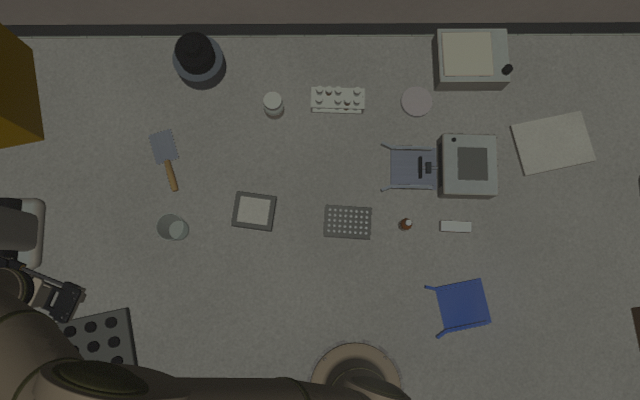

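View pics/side0.png

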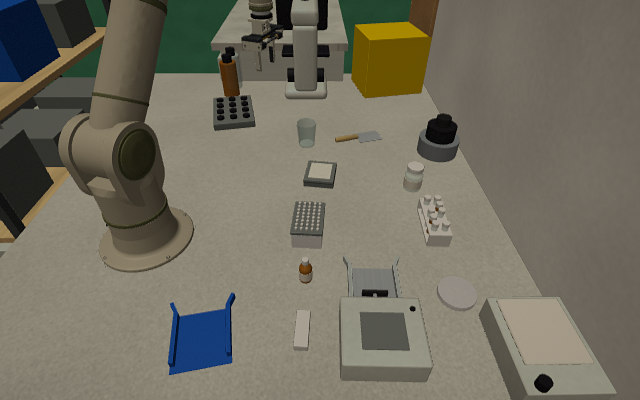

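The top view shows the slide box at about (255,211), the bay mouth at (388,168), the reader at (469,165), the rack at (338,100) and the tip box at (348,222). The bay opens to the left, towards the box. I'll enlarge this area next.

```bash
python3 - <<'E'
import cv2
im=cv2.imread("pics/top0.png")[80:250,225:505]
cv2.imwrite("pics/topc.png",cv2.resize(im[:, :],None,fx=2.85,fy=2.85,interpolation=cv2.INTER_CUBIC))
E
cat > h.py <<'E'
import numpy as np, cv2
from bench import ctrl
from scipy.spatial.transform import Rotation as R
def pt(u,v,z,name="top"):
    p=ctrl.camera_params(name); K=p["camera_matrix"]
    if name=="wrist":
        s=ctrl.sense(); T=np.eye(4);T[:3,:3]=R.from_rotvec(s["tool_rot"]).as_matrix();T[:3,3]=s["tool_pos"]
        T=T@p["tool_from_camera"]; c=T[:3,3]; Rw=T[:3,:3]
    else:
        Rm=cv2.Rodrigues(p["rvec"])[0]; c=-Rm.T@p["tvec"]; Rw=Rm.T
    d=Rw@np.linalg.inv(K)@np.array([u,v,1.]); return c+d*(z-c[2])/d[2]
def tc(u,v,z): return pt(225+(u+.5)/2.85-.5,80+(v+.5)/2.85-.5,z)
E
```

```text
(no output)
```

View pics/topc.png

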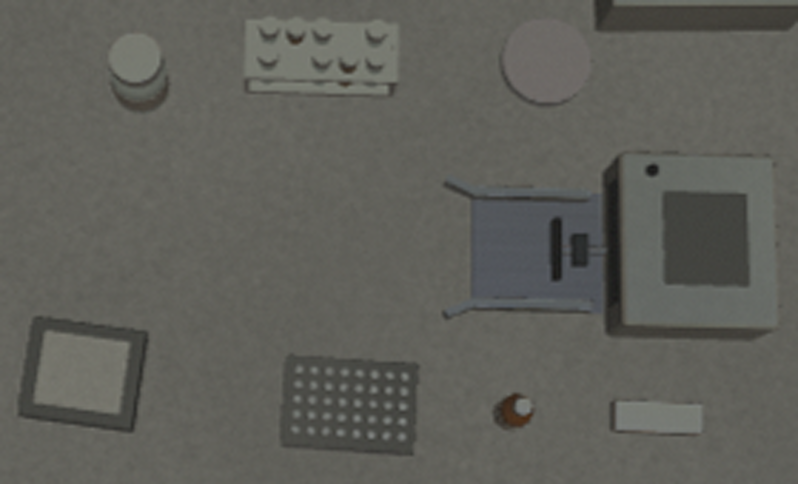

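```bash
python3 - <<'E'
from h import *
np.set_printoptions(precision=4,suppress=True)
G={"box":([(36,317),(147,331),(132,431),(20,416)],.028),"reader":([(622,153),(775,156),(775,328),(618,325)],.07),
"railU_in":([(475,196),(600,200)],.018),"railL_in":([(470,299),(592,301)],.018),"railU_out":([(475,187),(600,191)],.018),"railL_out":([(470,309),(592,311)],.018),"bedmouth":([(471,196),(471,300)],.0),
"lips":([(446,183),(446,316)],.018),"pad":([(552,218),(551,280)],.02),
"tip":([(290,355),(418,364),(412,454),(281,446)],.066),"rack":([(245,20),(399,24),(397,83),(245,80)],.068)}
for k,(P,z) in G.items():
    Q=np.array([tc(u,v,z)[:2] for u,v in P]); print(k,Q.tolist() and np.round(Q,4).tolist(),"mean",Q.mean(0),"len",np.linalg.norm(Q-np.roll(Q,-1,0),axis=1))
print(ctrl.sense()["time"])
E
```

```text
box [[0.5269, 0.3117], [0.5119, 0.2055], [0.416, 0.2199], [0.4317, 0.3258]] mean [0.4716 0.2657] len [0.1072 0.097  0.1071 0.0962]
reader [[0.6708, -0.2495], [0.6664, -0.396], [0.4999, -0.3837], [0.5046, -0.2364]] mean [ 0.5854 -0.3164] len [0.1466 0.167  0.1474 0.1668]
railU_in [[0.6446, -0.1167], [0.6392, -0.2402]] mean [ 0.6419 -0.1785] len [0.1236 0.1236]
railL_in [[0.5413, -0.1078], [0.5378, -0.2269]] mean [ 0.5396 -0.1673] len [0.1192 0.1192]
railU_out [[0.6537, -0.1171], [0.6483, -0.2407]] mean [ 0.651  -0.1789] len [0.1237 0.1237]
railL_out [[0.5314, -0.1074], [0.5279, -0.2264]] mean [ 0.5297 -0.1669] len [0.1191 0.1191]
bedmouth [[0.6496, -0.1159], [0.5439, -0.1118]] mean [ 0.5967 -0.1139] len [0.1059 0.1059]
lips [[0.6581, -0.0886], [0.5248, -0.0837]] mean [ 0.5915 -0.0862] len [0.1334 0.1334]
pad [[0.6209, -0.1913], [0.5588, -0.1873]] mean [ 0.5899 -0.1893] len [0.0623 0.0623]
tip [[0.4809, 0.0702], [0.4709, -0.0487], [0.3872, -0.0404], [0.3963, 0.0801]] mean [0.4338 0.0153] len [0.1193 0.084  0.1208 0.0851]
rack [[0.8081, 0.1077], [0.8028, -0.041], [0.7433, -0.0372], [0.7477, 0.1085]] mean [0.7755 0.0345] len [0.1488 0.0596 0.1458 0.0605]
0.1
```

Emit:
arm_command:
  rows:
    - [0, 0, 0.223, 0, 0, 0, 1]
    - [0, 0, 0.223, 0, 0, 0, 1]
    - [0, 0, 0.223, 0, 0, 0, 1]
    - [0, 0, 0.223, 0, 0, 0, 1]
    - [0, 0, 0.223, 0, 0, 0, 1]
    - [0, 0, 0.223, 0, 0, 0, 1]
    - [0, 0, 0.223, 0, 0, 0, 1]
    - [0, 0, 0, 0.4, 0.85, 0, 1]
    - [0, 0, 0, 0.4, 0.85, 0, 1]
    - [0, 0, 0, 0.4, 0.85, 0, 1]

```text
time: 1.35
tool_pos: [0.3299, 0.539, 0.2182]
tool_rot: [3.14, -0.07, -0.0]
force: [0.5, 0.1, 0.9]
grip_width: 0.093
```

Emit:
arm_command:
  rows:
    - [0, 0, 0, 0.4, 0.85, 0, 1]
    - [0, 0, 0, 0.4, 0.85, 0, 1]
    - [0, 0, 0, 0.4, 0.85, 0, 1]
    - [0, 0, 0, 0.4, 0.85, 0, 1]
    - [0, 0, 0, 0.4, 0.85, 0, 1]
    - [0, 0, 0, 0.4, 0.85, 0, 1]
    - [0, 0, 0, 0.4, 0.85, 0, 1]
    - [0, 0, 0, 0.4, 0.85, 0, 1]
    - [0, 0, 0, 0.4, 0.85, 0, 1]
    - [0, 0, 0, 0.4, 0.85, 0, 1]

```text
time: 2.6
tool_pos: [0.5107, 0.1056, 0.2186]
tool_rot: [3.141, -0.07, -0.0]
force: [1.1, -0.2, 0.2]
grip_width: 0.0936
```

Emit:
arm_command:
  rows:
    - [0, 0, 0, 0.4, 0.85, 0, 1]
    - [0, 0, 0, 0.4, 0.85, 0, 1]
    - [0, 0, 0, 0.4, 0.85, 0, 1]
    - [0, 0, 0, 0, 0, 0, 1]
    - [0, 0, 0, 0, 0, 0, 1]

```text
time: 3.22
tool_pos: [0.5641, -0.0226, 0.2183]
tool_rot: [-3.14, 0.071, 0.002]
force: [-0.8, 0.3, 0.2]
grip_width: 0.0933
```

```bash
python3 - <<'E'
from h import *
s=ctrl.sense(); print(s); im=ctrl.get_image("wrist")[:,:,::-1]
cv2.imwrite("pics/w1.png",cv2.resize(im,None,fx=1.25,fy=1.25,interpolation=cv2.INTER_CUBIC))
E
```

```text
{'time': 3.225, 'joints': array([-0.32632294,  0.42683208,  0.3738533 ,  1.98777294, -0.22027211,
        0.76651257,  0.13159264]), 'qvel': array([-0.02496373, -0.00519288, -0.01179264,  0.00410612,  0.00034868,
        0.00028708, -0.00139927]), 'tau': array([ 1.66356862e+00, -5.56133223e+01,  6.18949145e+00, -2.13671869e+01,
        3.20376561e-02, -1.34150762e-02,  3.47856316e-02]), 'tool_pos': array([ 0.56413124, -0.02258184,  0.21826752]), 'tool_rot': array([-3.14043069e+00,  7.08802911e-02,  1.51780368e-03]), 'force': array([-0.8321438 ,  0.34594062,  0.18279127]), 'torque': array([-0.06797424,  0.07179524, -0.00554483]), 'grip_width': 0.09330399887873692}
```

View pics/w1.png

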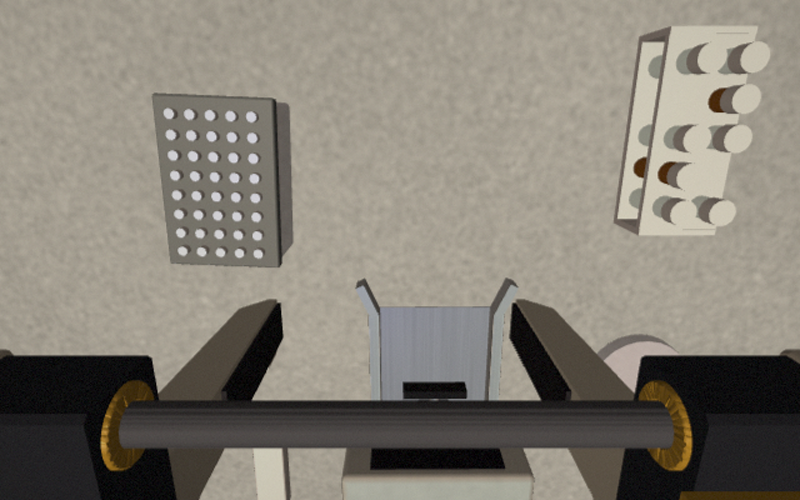

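The wrist view shows the bay mouth at about (380–491, 307), with lips at (362,281) and (512,283) and the pad at (434,390). The tip box is on the left and the rack on the right. I'll enlarge the bay.

```bash
python3 - <<'E'
import cv2
im=cv2.imread("pics/w1.png")[270:405,345:530]
cv2.imwrite("pics/w1c.png",cv2.resize(im,None,fx=4,fy=4,interpolation=cv2.INTER_CUBIC))
E
```

```text
(no output)
```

View pics/w1c.png

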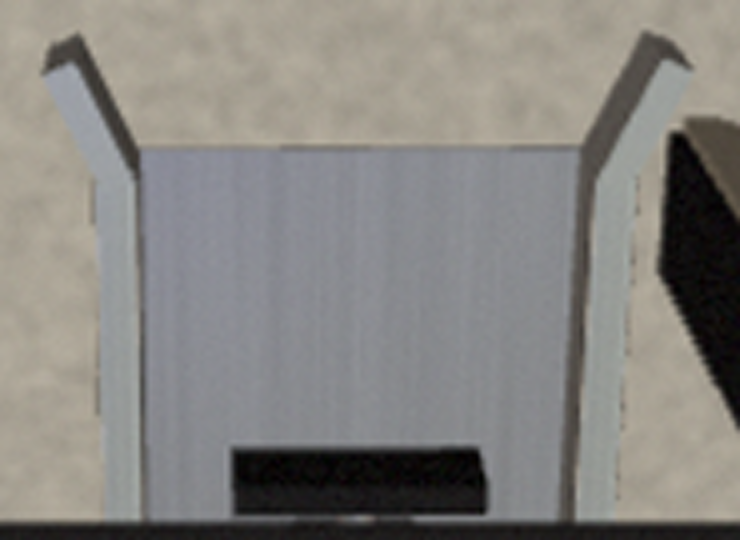

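```bash
python3 - <<'E'
from h import *
np.set_printoptions(precision=4,suppress=True)
def w(u,v,z):
    a=345+(u+.5)/4-.5; b=270+(v+.5)/4-.5
    return pt((a+.5)/1.25-.5,(b+.5)/1.25-.5,z,"wrist")[:2]
def f(u,v,z):return pt((u+.5)/1.25-.5,(v+.5)/1.25-.5,z,"wrist")[:2]
print("bed",[w(*p,0) for p in[(141,147),(581,147),(562,520),(147,520)]])
print("railtop",[w(*p,.018) for p in[(136,185),(597,185),(577,520),(140,520)]])
print("pad",w(232,448,.004),w(475,448,.004), w(234,478,.02),w(485,478,.02))
print("lips",w(76,34,0),w(650,32,0))
print("tip",[f(*p,.066) for p in[(153,94),(274,98),(281,267),(170,263)]])
E
```

```text
bed [array([ 0.5447, -0.1133]), array([ 0.647 , -0.1178]), array([ 0.6438, -0.2186]), array([ 0.5407, -0.214 ])]
railtop [array([ 0.5441, -0.1144]), array([ 0.647, -0.119]), array([ 0.6438, -0.2058]), array([ 0.5402, -0.2012])]
pad [ 0.5627 -0.1918] [ 0.6217 -0.1944] [ 0.563  -0.1894] [ 0.6217 -0.192 ]
lips [ 0.5314 -0.0846] [ 0.6623 -0.09  ]
tip [array([0.4048, 0.0775]), array([0.4857, 0.0713]), array([ 0.4762, -0.0486]), array([ 0.3936, -0.0418])]
```

The wrist view gives the bay mouth centre at (0.596, −0.116), yaw about −0.041, and the pad about 77 mm inside. Next I place the tool on the −x side of the box, with the jaws parallel to the bay's y axis.

Emit:
arm_command:
  rows:
    - [0, 0, -0.223, 0, 0, 0, 0.5]
    - [0, 0, -0.223, 0, 0, 0, 0.5]
    - [0, 0, -0.223, 0, 0, 0, 0.5]
    - [0, 0, -0.223, 0, 0, 0, 0.5]
    - [0, 0, -0.223, 0, 0, 0, 0.5]
    - [0, 0, -0.223, 0, 0, 0, 0.5]
    - [0, 0, -0.223, 0, 0, 0, 0.5]
    - [0, 0, -0.223, 0, 0, 0, 0.5]
    - [0, 0, -0.223, 0, 0, 0, 0.5]
    - [0, 0, 0, 0, 0, 0, 0.5]

```text
time: 4.53
tool_pos: [0.5642, -0.0217, 0.2186]
tool_rot: [-2.263, -2.178, -0.0]
force: [0.3, -0.2, -0.1]
grip_width: 0.0464
```

Emit:
arm_command:
  rows:
    - [0, 0, 0, 0.9, -0.6, 0, 0.5]
    - [0, 0, 0, 0.9, -0.6, 0, 0.5]
    - [0, 0, 0, 0.9, -0.6, 0, 0.5]
    - [0, 0, 0, 0.9, -0.6, 0, 0.5]
    - [0, 0, 0, 0.9, -0.6, 0, 0.5]
    - [0, 0, 0, 0.9, -0.6, 0, 0.5]
    - [0, 0, 0, 0.3, -0.2, 0, 0.5]
    - [0, 0, 0, 0, 0, 0.8, 0.5]
    - [0, 0, 0, 0, 0, 0.8, 0.5]
    - [0, 0, 0, 0, 0, 0, 0.5]

```text
time: 5.78
tool_pos: [0.3842, 0.2688, 0.1369]
tool_rot: [-2.266, -2.175, 0.008]
force: [0.0, -0.4, -0.3]
grip_width: 0.0464
```

Emit:
arm_command:
  rows:
    - [0, 0, 0, 0, 0, 0.8, 0.5]
    - [0, 0, 0, 0, 0, 0.8, 0.5]
    - [0, 0, 0, 0, 0, 0.6, 0.5]
    - [0, 0, 0, 0, 0, 0.3, 0.5]
    - [0, 0, 0, 0, 0, 0, 0.5]

```text
time: 6.4
tool_pos: [0.3862, 0.2696, 0.014]
tool_rot: [2.266, 2.175, -0.001]
force: [-0.4, -0.2, 1.4]
grip_width: 0.0469
```

Emit:
arm_command:
  rows:
    - [0, 0, 0, 0, 0.25, 0, 0.5]
    - [0, 0, 0, 0, 0.25, 0, 0.5]
    - [0, 0, 0, 0, 0.25, 0, 0.5]
    - [0, 0, 0, 0, 0.25, 0, 0.5]
    - [0, 0, 0, 0, 0.25, 0, 0.5]

```text
time: 7.02
tool_pos: [0.4482, 0.2663, 0.0139]
tool_rot: [-2.264, -2.177, 0.003]
force: [-6.5, -0.6, 4.0]
grip_width: 0.0466
```

Emit:
arm_command:
  rows:
    - [0, 0, 0, 0, 0.25, 0, 0.5]
    - [0, 0, 0, 0, 0.25, 0, 0.5]
    - [0, 0, 0, 0, 0.25, 0, 0.5]
    - [0, 0, 0, 0, 0.25, 0, 0.5]
    - [0, 0, 0, 0, 0.25, 0, 0.5]
    - [0, 0, 0, 0, 0.25, 0, 0.5]
    - [0, 0, 0, 0, 0.25, 0, 0.5]
    - [0, 0, 0, 0, 0.15, 0, 0.5]
    - [0, 0, 0, 0, 0.1, 0, 0.5]
    - [0, 0, 0, 0, 0, 0, 0.5]

```text
time: 8.28
tool_pos: [0.5489, 0.2624, 0.0138]
tool_rot: [2.265, 2.176, 0.0]
force: [-2.3, -0.6, 2.2]
grip_width: 0.0466
```

```bash
python3 - <<'E'
from h import *
s=ctrl.sense(); print(s["tool_pos"],s["force"]); im=ctrl.get_image("top")[:,:,::-1][80:250,200:480]
cv2.imwrite("pics/t2.png",cv2.resize(im,None,fx=2.85,fy=2.85,interpolation=cv2.INTER_CUBIC))
E
```

```text
[0.54886444 0.26244947 0.01375249] [-2.2712798  -0.58410969  2.23039676]
```

View pics/t2.png

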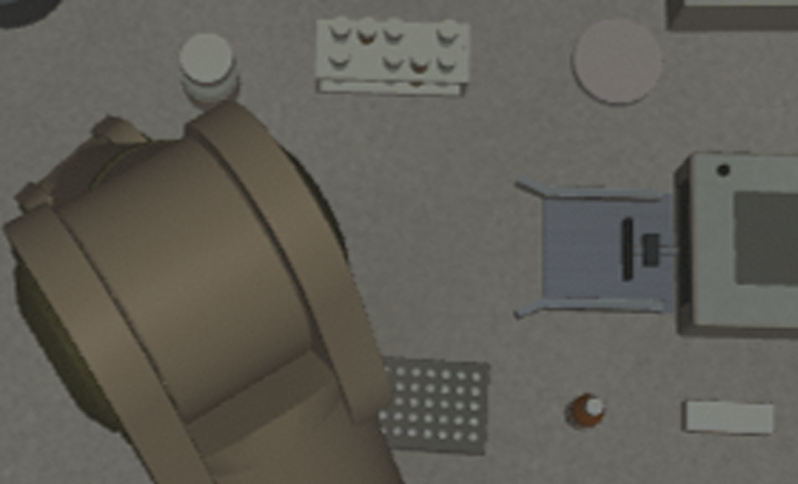

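Emit:
arm_command:
  rows:
    - [0, 0, 0, 0, 0.1, 0, 0.5]
    - [0, 0, 0, 0, 0, 0, 0.5]
    - [0, 0, 0, 0, -0.3, 0, 0.5]
    - [0, 0, 0, 0, -0.3, 0, 0.5]
    - [0, 0, 0, 0, 0, -0.9, 0.5]
    - [0, 0, 0, 0, 0, -0.9, 0.5]
    - [0, 0, 0, 0, 0, -0.9, 0.5]
    - [0, 0, 0, 0, 0, -0.9, 0.5]
    - [0, 0, 0, 0, 0, 0, 0.5]

```text
time: 9.45
tool_pos: [0.5241, 0.2649, 0.197]
tool_rot: [2.263, 2.176, 0.01]
force: [-0.2, -0.0, -0.2]
grip_width: 0.0463
```

Emit:
arm_command:
  rows:
    - [0, 0, 0.223, 0, 0, 0, 0.5]
    - [0, 0, 0.223, 0, 0, 0, 0.5]
    - [0, 0, 0.223, 0, 0, 0, 0.5]
    - [0, 0, 0.223, 0, 0, 0, 0.5]
    - [0, 0, 0.223, 0, 0, 0, 0.5]
    - [0, 0, 0.223, 0, 0, 0, 0.5]
    - [0, 0, 0.223, 0, 0, 0, 0.5]
    - [0, 0, 0.223, 0, 0, 0, 0.5]
    - [0, 0, 0.223, 0, 0, 0, 0.5]
    - [0, 0, 0, 0, 0, 0, 0.5]

```text
time: 10.7
tool_pos: [0.5223, 0.2638, 0.1926]
tool_rot: [3.139, -0.068, -0.001]
force: [-0.6, 0.1, 0.3]
grip_width: 0.0465
```

Emit:
arm_command:
  rows:
    - [0, 0, 0, 0.6, -0.8, 0, 0.5]
    - [0, 0, 0, 0.6, -0.8, 0, 0.5]
    - [0, 0, 0, 0.6, -0.8, 0, 0.5]
    - [0, 0, 0, 0, 0, 0, 0.5]
    - [0, 0, 0, 0, 0, 0, 0.5]

```text
time: 11.32
tool_pos: [0.6179, 0.3786, 0.1926]
tool_rot: [3.139, -0.067, -0.002]
force: [0.4, -1.4, 0.6]
grip_width: 0.0464
```

```bash
python3 - <<'E'
from h import *
s=ctrl.sense(); print(s["tool_pos"],s["tool_rot"],s["joints"]); im=ctrl.get_image("wrist")[:,:,::-1]
cv2.imwrite("pics/w2.png",cv2.resize(im,None,fx=1.25,fy=1.25,interpolation=cv2.INTER_CUBIC))
E
```

```text
[0.61794838 0.37860845 0.19255802] [ 3.13919360e+00 -6.72657653e-02 -1.97450635e-03] [-0.78451835  0.63634276  0.2583835   1.63393928 -0.19441284  0.89865487
 -0.49562437]
```

View pics/w2.png

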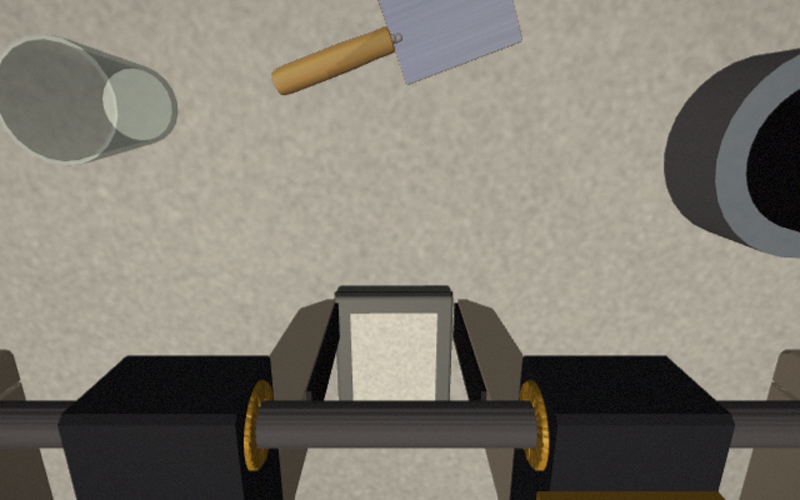

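The wrist view shows the box's rear end at about (338–452, 290), nearly parallel to the jaws. The spatula handle is at (335,60), well behind it.

```bash
python3 - <<'E'
from h import *
np.set_printoptions(precision=4,suppress=True)
def f(u,v,z):return pt((u+.5)/1.25-.5,(v+.5)/1.25-.5,z,"wrist")[:2]
print("z0",f(337,287,0),f(452,287,0)); print("top",f(336,295,.028),f(453,295,.028))
print("label/side",f(339,398,.028),f(451,398,.028)); print("lab", f(350,313,.028),f(437,313,.028),f(352,398,.028),f(437,398,.028)); print("spat",f(283,80,0),f(405,80,0),"beaker",f(140,105,0))
im=cv2.imread("pics/w2.png")[270:405,320:470]
cv2.imwrite("pics/w2c.png",cv2.resize(im,None,fx=4,fy=4,interpolation=cv2.INTER_CUBIC))
E
```

```text
z0 [0.5643 0.3173] [0.6629 0.3129]
top [0.5674 0.3215] [0.6604 0.3173]
label/side [0.562  0.2264] [0.6579 0.2222]
lab [0.5773 0.3054] [0.6474 0.3023] [0.5731 0.2259] [0.6459 0.2227]
spat [0.5375 0.4853] [0.629  0.4812] beaker [0.4265 0.4724]
```

View pics/w2c.png

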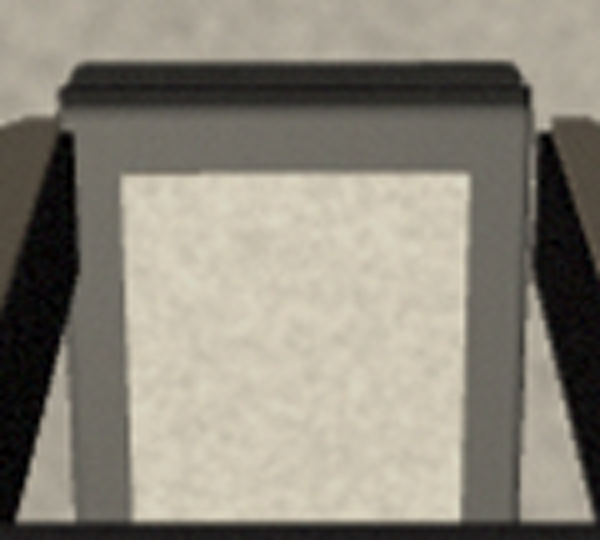

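Box axis and bay axis agree: the box centre is at (0.611, 0.264), and the bay axis there is at x = 0.611. I lower behind the box and push.

Emit:
arm_command:
  rows:
    - [0, 0, 0, -0.04, 0, 0.8, 0.5]
    - [0, 0, 0, 0, 0, 0.8, 0.5]
    - [0, 0, 0, 0, 0, 0.8, 0.5]
    - [0, 0, 0, 0, 0, 0.8, 0.5]
    - [0, 0, 0, 0, 0, 0.38, 0.5]
    - [0, 0, 0, 0, 0, 0, 0.5]
    - [0, 0, 0, 0, 0, 0, 0.5]

```text
time: 12.25
tool_pos: [0.6176, 0.3798, 0.0163]
tool_rot: [-3.14, 0.071, -0.003]
force: [0.5, 0.3, 0.4]
grip_width: 0.0465
```

Emit:
arm_command:
  rows:
    - [0, 0, 0, 0, 0.25, 0, 0.5]
    - [0, 0, 0, 0, 0.25, 0, 0.5]
    - [0, 0, 0, 0, 0.25, 0, 0.5]
    - [0, 0, 0, 0, 0.25, 0, 0.5]
    - [0, 0, 0, 0, 0.25, 0, 0.5]
    - [0, 0, 0, 0, 0.25, 0, 0.5]
    - [0, 0, 0, 0, 0.25, 0, 0.5]
    - [0, 0, 0, 0, 0.25, 0, 0.5]
    - [0, 0, 0, 0, 0.25, 0, 0.5]
    - [0, 0, 0, 0, 0.25, 0, 0.5]

```text
time: 13.5
tool_pos: [0.6112, 0.2544, 0.0148]
tool_rot: [-3.14, 0.07, -0.001]
force: [0.6, 4.2, 4.2]
grip_width: 0.047
```

Emit:
arm_command:
  rows:
    - [0, 0, 0, 0.003, 0.25, 0, 0.5]
    - [0, 0, 0, 0.003, 0.25, 0, 0.5]
    - [0, 0, 0, 0.003, 0.25, 0, 0.5]
    - [0, 0, 0, 0.003, 0.25, 0, 0.5]
    - [0, 0, 0, 0.003, 0.25, 0, 0.5]
    - [0, 0, 0, 0.003, 0.25, 0, 0.5]
    - [0, 0, 0, 0.003, 0.25, 0, 0.5]
    - [0, 0, 0, 0.003, 0.25, 0, 0.5]
    - [0, 0, 0, 0.003, 0.25, 0, 0.5]
    - [0, 0, 0, 0.003, 0.25, 0, 0.5]

```text
time: 14.75
tool_pos: [0.6068, 0.1296, 0.0148]
tool_rot: [-3.14, 0.07, -0.0]
force: [-0.4, 4.9, 4.4]
grip_width: 0.0462
```

Emit:
arm_command:
  rows:
    - [0, 0, 0, 0.003, 0.25, 0, 0.5]
    - [0, 0, 0, 0.003, 0.25, 0, 0.5]
    - [0, 0, 0, 0.003, 0.25, 0, 0.5]
    - [0, 0, 0, 0, 0.2, 0, 0.5]
    - [0, 0, 0, 0, 0.1, 0, 0.5]
    - [0, 0, 0, 0, 0, 0, 0.5]

```text
time: 15.5
tool_pos: [0.6047, 0.0763, 0.0146]
tool_rot: [3.14, -0.072, -0.001]
force: [-0.7, 1.3, 0.2]
grip_width: 0.0466
```

Emit:
arm_command:
  rows:
    - [0, 0, 0, 0, -0.3, 0, 0.5]
    - [0, 0, 0, 0, -0.2, 0, 0.5]
    - [0, 0, 0, 0, 0, -0.9, 1]
    - [0, 0, 0, 0, 0, -0.9, 1]
    - [0, 0, 0, 0, 0, -0.9, 1]
    - [0, 0, 0, 0, 0, -0.9, 1]
    - [0, 0, 0, 0, 0.9, -0.3, 1]
    - [0, 0, 0, 0, 0.9, 0, 1]
    - [0, 0, 0, 0, 0, 0, 1]
    - [0, 0, 0, 0, 0, 0, 1]

```text
time: 16.75
tool_pos: [0.6019, 0.0136, 0.2094]
tool_rot: [-3.14, 0.07, 0.001]
force: [0.1, 0.5, -0.5]
grip_width: 0.0928
```

```bash
python3 - <<'E'
from h import *
s=ctrl.sense(); print(s["tool_pos"],s["tool_rot"]); im=ctrl.get_image("wrist")[:,:,::-1]
cv2.imwrite("pics/w3.png",cv2.resize(im[120:330,200:440],None,fx=2.8,fy=2.8,interpolation=cv2.INTER_CUBIC))
E
```

```text
[0.60194623 0.01356691 0.20938013] [-3.14046064e+00  6.95172408e-02  9.80396277e-04]
```

View pics/w3.png

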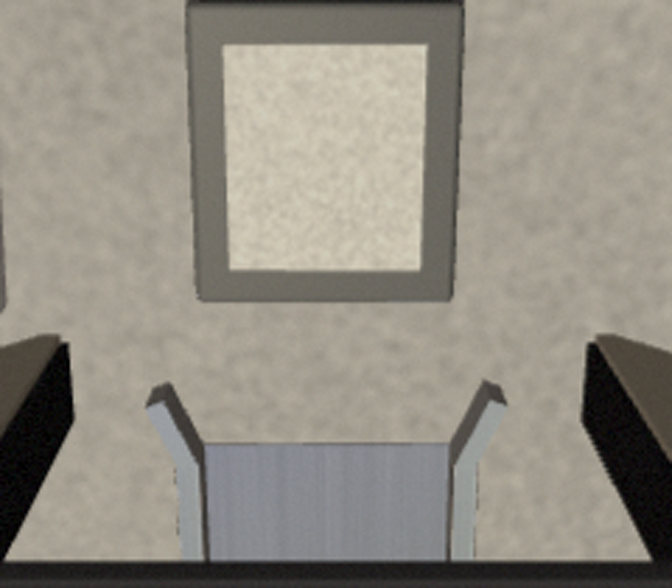

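The box is squarely ahead of the bay: its front edge runs from (198,299) to (453,299), and the bay mouth from (206,444) to (448,444).

```bash
python3 - <<'E'
from h import *
np.set_printoptions(precision=4,suppress=True)
def w(u,v,z): return pt(200+(u+.5)/2.8-.5,120+(v+.5)/2.8-.5,z,"wrist")[:2]
r=(w(187,5,.028)+w(464,5,.028))/2; f=(w(198,299,.028)+w(453,299,.028))/2
a,b=w(206,444,0),w(448,444,0); c,d=w(209,560,0),w(447,560,0)
ra,rb=w(199,470,.018),w(455,470,.018)
print("rear",r,"front",f,"w",w(453,299,.028)-w(198,299,.028)); print("mouth",(a+b)/2,b-a,"far",(c+d)/2,d-c,"railtop",(ra+rb)/2,rb-ra)
print("box dir",np.arctan2(*(r-f)),"bay dir",np.arctan2(*((a+b)/2-(c+d)/2)),np.arctan2(-(b-a)[1],(b-a)[0]))
E
```

```text
rear [0.6033 0.0658] front [ 0.5985 -0.0406] w [ 0.0941 -0.0041]
mouth [ 0.5957 -0.1161] [ 0.101  -0.0044] far [ 0.5937 -0.1724] [ 0.1032 -0.0045] railtop [ 0.5957 -0.1177] [ 0.1026 -0.0045]
box dir 0.044515592720089085 bay dir 0.03637756585682104 0.043969414239608304
```

Emit:
arm_command:
  rows:
    - [0, 0, 0, 0, -0.9, 0, 0.5]
    - [0, 0, 0, 0, -0.9, 0, 0.5]
    - [0, 0, 0, 0, 0, 0.9, 0.5]
    - [0, 0, 0, 0, 0, 0.9, 0.5]
    - [0, 0, 0, 0, 0, 0.9, 0.5]
    - [0, 0, 0, 0, 0, 0.9, 0.5]
    - [0, 0, 0, 0, 0, 0.3, 0.5]
    - [0, 0, 0, 0, 0, 0, 0.5]
    - [0, 0, 0, 0, 0, 0, 0.5]

```text
time: 17.92
tool_pos: [0.6071, 0.1029, 0.0161]
tool_rot: [-3.14, 0.07, -0.003]
force: [0.0, 0.7, 0.8]
grip_width: 0.0464
```

Emit:
arm_command:
  rows:
    - [0, 0, 0, 0, 0.2, 0, 0.5]
    - [0, 0, 0, 0, 0.2, 0, 0.5]
    - [0, 0, 0, 0, 0.2, 0, 0.5]
    - [0, 0, 0, 0, 0.2, 0, 0.5]
    - [0, 0, 0, 0, 0.2, 0, 0.5]
    - [0, 0, 0, 0, 0.2, 0, 0.5]
    - [0, 0, 0, 0, 0.2, 0, 0.5]

```text
time: 18.8
tool_pos: [0.6039, 0.0335, 0.0154]
tool_rot: [-3.139, 0.069, -0.003]
force: [1.0, 5.7, 4.5]
grip_width: 0.0466
```

Emit:
arm_command:
  rows:
    - [0, 0, 0, 0, 0.15, 0, 0.5]
    - [0, 0, 0, 0, 0.15, 0, 0.5]
    - [0, 0, 0, 0, 0.15, 0, 0.5]
    - [0, 0, 0, 0, 0.15, 0, 0.5]

```text
time: 19.3
tool_pos: [0.6025, 0.0036, 0.0154]
tool_rot: [-3.139, 0.069, -0.003]
force: [0.7, 6.6, 5.5]
grip_width: 0.0465
```

Emit:
arm_command:
  rows:
    - [0, 0, 0, 0, 0.15, 0, 0.5]
    - [0, 0, 0, 0, 0.15, 0, 0.5]
    - [0, 0, 0, 0, 0.15, 0, 0.5]

```text
time: 19.68
tool_pos: [0.6014, -0.0188, 0.0154]
tool_rot: [-3.139, 0.069, -0.003]
force: [0.2, 7.2, 5.3]
grip_width: 0.0465
```

Emit:
arm_command:
  rows:
    - [0, 0, 0, 0, 0.12, 0, 0.5]
    - [0, 0, 0, 0, 0.08, 0, 0.5]
    - [0, 0, 0, 0, 0.06, 0, 0.5]
    - [0, 0, 0, 0, 0.04, 0, 0.5]
    - [0, 0, 0, 0, 0.04, 0, 0.5]

```text
time: 20.3
tool_pos: [0.6006, -0.0356, 0.0154]
tool_rot: [-3.139, 0.069, -0.002]
force: [0.6, 6.2, 6.0]
grip_width: 0.0461
```

Emit:
arm_command:
  rows:
    - [0, 0, 0, 0, 0.04, 0, 0.5]
    - [0, 0, 0, 0, 0.04, 0, 0.5]
    - [0, 0, 0, 0, 0.04, 0, 0.5]
    - [0, 0, 0, 0, 0.04, 0, 0.5]
    - [0, 0, 0, 0, 0.04, 0, 0.5]

```text
time: 20.92
tool_pos: [0.6002, -0.0456, 0.0154]
tool_rot: [-3.139, 0.069, -0.002]
force: [0.9, 7.3, 6.2]
grip_width: 0.0464
```

Emit:
arm_command:
  rows:
    - [0, 0, 0, 0, 0.04, 0, 0.5]
    - [0, 0, 0, 0, 0.04, 0, 0.5]
    - [0, 0, 0, 0, 0.04, 0, 0.5]
    - [0, 0, 0, 0, 0.04, 0, 0.5]
    - [0, 0, 0, 0, 0.04, 0, 0.5]

```text
time: 21.55
tool_pos: [0.5997, -0.0556, 0.0154]
tool_rot: [-3.139, 0.069, -0.002]
force: [0.5, 7.2, 6.6]
grip_width: 0.0467
```

Emit:
arm_command:
  rows:
    - [0, 0, 0, 0, 0.03, 0, 0.5]
    - [0, 0, 0, 0, 0.03, 0, 0.5]

```text
time: 21.8
tool_pos: [0.5996, -0.0586, 0.0154]
tool_rot: [-3.139, 0.069, -0.002]
force: [1.1, 6.9, 6.2]
grip_width: 0.0466
```

Emit:
arm_command:
  rows:
    - [0, 0, 0, 0, 0.03, 0, 0.5]
    - [0, 0, 0, 0, 0.03, 0, 0.5]

```text
time: 22.05
tool_pos: [0.5994, -0.0615, 0.0154]
tool_rot: [-3.139, 0.069, -0.002]
force: [0.1, 7.8, 5.6]
grip_width: 0.0467
```

Emit:
arm_command:
  rows:
    - [0, 0, 0, 0, 0.03, 0, 0.5]
    - [0, 0, 0, 0, 0.03, 0, 0.5]

```text
time: 22.3
tool_pos: [0.5993, -0.0645, 0.0154]
tool_rot: [-3.139, 0.069, -0.002]
force: [-0.5, 7.6, 6.9]
grip_width: 0.0467
```

Emit:
arm_command:
  rows:
    - [0, 0, 0, 0, 0.02, 0, 0.5]
    - [0, 0, 0, 0, 0.02, 0, 0.5]

```text
time: 22.55
tool_pos: [0.5992, -0.0665, 0.0154]
tool_rot: [-3.139, 0.069, -0.002]
force: [0.7, 6.4, 5.6]
grip_width: 0.0462
```

Emit:
arm_command:
  rows:
    - [0, 0, 0, 0, 0.02, 0, 0.5]
    - [0, 0, 0, 0, 0.02, 0, 0.5]

```text
time: 22.8
tool_pos: [0.5991, -0.0685, 0.0154]
tool_rot: [-3.139, 0.069, -0.002]
force: [1.2, 6.8, 6.4]
grip_width: 0.0465
```

Emit:
arm_command:
  rows:
    - [0, 0, 0, 0, 0.02, 0, 0.5]
    - [0, 0, 0, 0, 0.02, 0, 0.5]

```text
time: 23.05
tool_pos: [0.599, -0.0705, 0.0154]
tool_rot: [-3.139, 0.069, -0.002]
force: [0.0, 6.6, 6.2]
grip_width: 0.0464
```

Emit:
arm_command:
  rows:
    - [0, 0, 0, 0, 0.02, 0, 0.5]
    - [0, 0, 0, 0, 0.02, 0, 0.5]

```text
time: 23.3
tool_pos: [0.5989, -0.0725, 0.0154]
tool_rot: [-3.139, 0.069, -0.002]
force: [1.1, 6.7, 6.3]
grip_width: 0.0465
```

Emit:
arm_command:
  rows:
    - [0, 0, 0, 0, 0.02, 0, 0.5]
    - [0, 0, 0, 0, 0.02, 0, 0.5]

```text
time: 23.55
tool_pos: [0.5988, -0.0744, 0.0154]
tool_rot: [-3.139, 0.069, -0.002]
force: [1.4, 7.9, 6.3]
grip_width: 0.0463
```

Emit:
arm_command:
  rows:
    - [0, 0, 0, 0, 0.02, 0, 0.5]
    - [0, 0, 0, 0, 0.02, 0, 0.5]

```text
time: 23.8
tool_pos: [0.5987, -0.0759, 0.0154]
tool_rot: [-3.138, 0.068, -0.002]
force: [0.9, 9.5, 7.1]
grip_width: 0.0463
```

The force is rising, which puts contact near y = −0.0738. I'll creep on.

Emit:
arm_command:
  rows:
    - [0, 0, 0, 0, 0.02, 0, 0.5]
    - [0, 0, 0, 0, 0.02, 0, 0.5]

```text
time: 24.05
tool_pos: [0.5987, -0.0773, 0.0154]
tool_rot: [-3.138, 0.067, -0.002]
force: [0.3, 11.2, 6.9]
grip_width: 0.0465
```

Emit:
arm_command:
  rows:
    - [0, 0, 0, 0, 0.02, 0, 0.5]
    - [0, 0, 0, 0, 0.01, 0, 0.5]

```text
time: 24.3
tool_pos: [0.5986, -0.0784, 0.0154]
tool_rot: [-3.137, 0.067, -0.002]
force: [0.9, 11.9, 7.0]
grip_width: 0.0463
```

Emit:
arm_command:
  rows:
    - [0, 0, 0, 0, 0.02, 0, 0.5]
    - [0, 0, 0, 0, 0.02, 0, 0.5]

```text
time: 24.55
tool_pos: [0.5984, -0.0799, 0.0154]
tool_rot: [-3.137, 0.066, -0.002]
force: [0.0, 12.7, 7.5]
grip_width: 0.0467
```

Emit:
arm_command:
  rows:
    - [0, 0, 0, 0, 0.01, 0, 0.5]
    - [0, 0, 0, 0, 0, 0, 0.5]

```text
time: 24.8
tool_pos: [0.5984, -0.0802, 0.0154]
tool_rot: [-3.137, 0.066, -0.002]
force: [-0.4, 13.1, 6.9]
grip_width: 0.0464
```

Emit:
arm_command:
  rows:
    - [0, 0, 0, 0, 0.01, 0, 0.5]
    - [0, 0, 0, 0, 0, 0, 0.5]
    - [0, 0, 0, 0, 0, 0, 0.5]
    - [0, 0, 0, 0, 0, 0, 0.5]
    - [0, 0, 0, 0, 0, 0, 0.5]
    - [0, 0, 0, 0, 0, 0, 0.5]
    - [0, 0, 0, 0, 0, 0, 0.5]
    - [0, 0, 0, 0, 0, 0, 0.5]
    - [0, 0, 0, 0, 0, 0, 0.5]

```text
time: 25.92
tool_pos: [0.5984, -0.0805, 0.0154]
tool_rot: [-3.137, 0.066, -0.002]
force: [0.1, 14.5, 7.1]
grip_width: 0.0463
```

Held for over a second with about 7 N on the stop. I'll back off gently, then lift clear and look.

Emit:
arm_command:
  rows:
    - [0, 0, 0, 0, -0.03, 0, 0.5]
    - [0, 0, 0, 0, -0.03, 0, 0.5]
    - [0, 0, 0, 0, -0.03, 0, 0.5]
    - [0, 0, 0, 0, -0.03, 0, 0.5]
    - [0, 0, 0, 0, -0.03, 0, 0.5]
    - [0, 0, 0, 0, -0.03, 0, 0.5]
    - [0, 0, 0, 0, -0.03, 0, 0.5]
    - [0, 0, 0, 0, -0.06, 0, 0.5]
    - [0, 0, 0, 0, -0.1, 0, 0.5]
    - [0, 0, 0, 0, -0.2, 0, 0.5]

```text
time: 27.18
tool_pos: [0.599, -0.0557, 0.0147]
tool_rot: [3.141, -0.072, 0.0]
force: [-0.3, -0.1, 0.5]
grip_width: 0.0468
```

Emit:
arm_command:
  rows:
    - [0, 0, 0, 0, -0.4, 0, 0.5]
    - [0, 0, 0, 0, -0.4, 0, 0.5]
    - [0, 0, 0, 0, 0, -0.9, 0.5]
    - [0, 0, 0, 0, 0, -0.9, 0.5]
    - [0, 0, 0, 0, 0, -0.9, 0.5]
    - [0, 0, 0, 0, 0, -0.9, 1]
    - [0, 0, 0, 0, 0.5, 0, 1]
    - [0, 0, 0, 0, 0, 0, 1]
    - [0, 0, 0, 0, 0, 0, 1]

```text
time: 28.3
tool_pos: [0.5995, -0.0393, 0.1941]
tool_rot: [-3.14, 0.069, 0.001]
force: [-1.5, 0.3, -0.7]
grip_width: 0.0822
```

```bash
python3 - <<'E'
from h import *
s=ctrl.sense(); print(s["tool_pos"],s["tool_rot"]); im=ctrl.get_image("wrist")[:,:,::-1]
cv2.imwrite("pics/w4.png",cv2.resize(im[150:330,200:440],None,fx=2.8,fy=2.8,interpolation=cv2.INTER_CUBIC))
E
```

```text
[ 0.59945478 -0.03934825  0.19413924] [-3.14020649e+00  6.89506549e-02  1.48403735e-03]
```

View pics/w4.png

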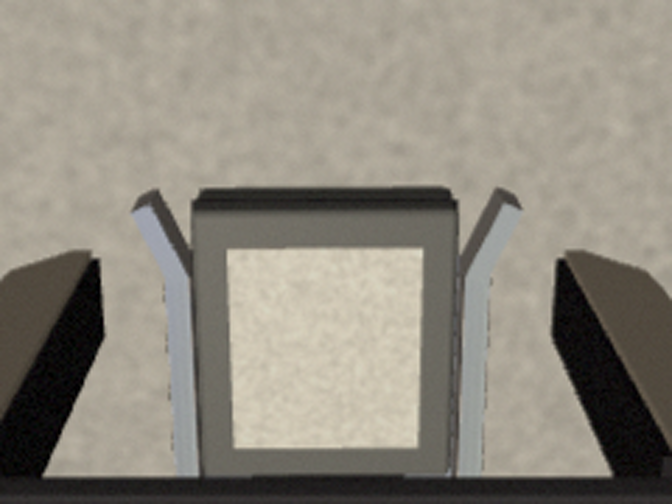

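The box lies flat between the rails. Its rear edge runs from (192,206) to (458,206), parallel to the bay.

```bash
python3 - <<'E'
from h import *
np.set_printoptions(precision=4,suppress=True)
def w(u,v,z): return pt(200+(u+.5)/2.8-.5,150+(v+.5)/2.8-.5,z,"wrist")[:2]
l,r=w(192,206,.028),w(458,206,.028); fl,fr=w(204,474,.028),w(449,474,.028)
print("rear",(l+r)/2,r-l,"front",(fl+fr)/2,"dir",np.arctan2(*((l+r-fl-fr)/2)))
a,b=w(186,275,.018),w(463,275,.018); c,d=w(198,474,.018),w(457,474,.018)
print("rails near",(a+b)/2,b-a,"far",(c+d)/2,d-c)
E
```

```text
rear [ 0.5961 -0.0847] [ 0.0936 -0.0041] front [ 0.5918 -0.1942] dir 0.039717143605577744
rails near [ 0.5945 -0.1157] [ 0.1026 -0.0045] far [ 0.5918 -0.2013] [ 0.1023 -0.0045]
```

```bash
python3 - <<'E'
from bench import ctrl
s=ctrl.sense(); print(s["time"],s["force"],abs(s["qvel"]).max()); print(ctrl.hand_in())
E
```

```text
28.35 [ 0.01888036  0.70237792 -0.7493765 ] 0.0047067161574477654
the job is handed in; nothing more can be done
None
```

I slid the box into the bay, pressed it against the stop and let go, then handed the job in at 28 s of the 72 s allowed. The hand-in reports no verdict.

**What I did:** I pushed the box sideways onto the bay's axis with two open fingertips, then from behind between the rack and the tip box and into the bay. I felt the stop at TCP y ≈ −0.074 and pressed about 6.7 mm further. That is about 7 N on the stop after taking off roughly 7 N of sliding friction, and I held it for a little over a second. I then eased back, lifted clear and checked with the wrist camera.

**What the last checks showed:**
- **Position:** the box lies between the rails, within about 1 mm of the bay's centre line at both ends. Its yaw is −0.040 rad and the bay's is about −0.041.
- **Robot:** the tool was clear at a height of 0.19 m, with no contact force.

**What is not confirmed:**
- **Contact with the stop:** I did not see or feel it after release. The camera puts the box's rear end only about 0.4 mm past the point of first contact, which is within the measuring error. I relied on bench friction holding the box against the spring.
- **Downward push:** while pushing, the tool showed an unexplained upward force of 4–7 N, so the fingers were bearing down on the box a little.
- **Bystanders:** I took no final picture of them. The path kept clear of all of them, and no force suggested a touch.

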